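# Dock the temperature logger under its spring clip

### The arm

A 7-joint arm with a two-finger parallel gripper is mounted at the origin on the work surface. World frame = base frame: x ahead of the robot, y to its left, z up, the work surface at z = 0. Lengths are in m, angles in rad, forces in N, time in s.
With the tool pointing down it reaches from about 0.4 to 0.85 m from the base axis. Payload 10.4 kg.
Tool frame: the origin (TCP) lies at the very end of the fingers, on their centre line; the grasp point (between the pads) lies 19 mm behind it; z points along the fingers, y is the direction in which the jaws open and shut (so a half turn about z gives the same grasp; the last joint's range is limited). The gripper opens to 87 mm and grips with 3 to 60 N. Pads are 19 mm wide; open, the fingers measure 117 mm over their backs; the gripper's body (75 mm by 190 mm) begins 51 mm behind the grasp point.
Start: joints at [1.084, 0.332, -0.065, 1.46, 0.022, 1.35, -0.088], TCP at [0.28, -0.559, 0.223] pointing down, gripper open.
Joint ranges: [-2.6, 2.6], [-0.5, 2.12], [-1.47, 1.34], [0.16, 2.42], [-1.27, 4.41], [0.06, 2.06], [-2.6, 2.6]. Speed limits (rad/s): [2.22, 2.22, 2.79, 2.79, 3.14, 3.14, 3.14].

### API

Orientations are given as [roll, pitch, yaw] about the fixed x, y, z axes, in that order (R = Rz(yaw) Ry(pitch) Rx(roll)).
In Python, from rig import state, snapshot, camera_info, sign_off gives the robot as it stands. The module is installed in compiled form; this text tells all that it offers.
- The arm moves only by the tool arm_command, never from a script. Its argument "rows" is a list of rows, each an object of numbers: "tx", "ty", "tz": the shift along the tool's x, y, z in units of 40 mm (1.0 is 40 mm); "rx", "ry", "rz": the turn, a rotation vector about the tool's x, y, z in units of 5 degrees (1.0 is 5 degrees); "hand": the finger opening in mm, from 0 to 87. A call has 1 to 20 rows; each row shifts and turns the commanded pose from where the row before left it, along the tool's axes as they then stand; what a row does not reach is not made up. A row lasts 1/8 s, in which the tool goes at most 62.5 mm and 10.7 degrees, less where a joint would pass 70% of its speed; a pose out of reach is approached as far as the arm can. A call is refused whole if a number of a shift passes 1 or a number of a turn 1, either way. A call with a gripper value outside its range is refused whole. The fingers move at their own pace and stop on an object; the grip force is fixed at half the most. Time passes only in rows, so rows that do not move let the fingers close. It gives the time, the measured TCP pose, the force and the opening at its end, in the units of the state.
- state(): the state, without advancing time (a new reading comes with each control period).
- snapshot(name): name is "side" or "top"; returns the picture (480x640x3 uint8, red, green, blue); there is no depth.
- camera_info(name): a dict with "camera_matrix" (3x3 intrinsics, pixels), "R" (3x3) and "t" (3): a world point X has camera coordinates R X + t. Camera axes: x right, y down, z forward; pixel columns grow to the right and rows downward; lengths in m; the calibration is good to about 2 mm. A picture is of the moment at which its call begins. camera_info takes no time and is no camera call.
- sign_off(): hands the job in, once; it reports no verdict.
The state is a dict: "time": time; "joint_pos": joint angles; "dq": joint speeds; "joint_efforts": joint torques, N m; "eef_pos": TCP position; "orientation": TCP orientation; "ft_force": force on the tool from outside, world axes, zero at the start; "torque": the same for the moment, N m; "width": finger opening in m.
Only numpy, scipy, OpenCV 4.12 (cv2) and the standard library are available. Lean on these libraries where they do the work, as an engineer would, in place of code of your own. Each camera call takes 0.05 s, during which the arm holds its last target.

### The job

Press the wing of the docking station's spring clip down with one fingertip and, keeping it held down, push the flat white temperature logger from behind with the other fingertip along its channel, under the raised jaw, until it is fully home against the end stop. Then let go, so that the clip's jaw comes down on the logger and holds it there, and move clear. Do not lift or tip the logger, and leave the vials, carton, pen and everything else on the table where they are.

Things in the scene. Friction and masses are not known exactly. Their poses are not given: they have to be found in the camera images.
- dock: Docking station, fixed: grey plate 220 x 128 mm, 6 mm high, with a dark steel deck (dock x -105..105, y -29..29 mm) whose top is 20 mm above the table. Origin: table level under the middle of the channel's centre line; x = push direction, y to its left. The clip's hinge rod (6 mm thick) runs along x at y = -26, 34 mm above the table; the wing is right of it, the jaw left of it.
- clip (a joint): Steel spring clip, hinge angle, rad: 0 = closed (jaw down, wing up), grows as the wing is pressed, limit 0.5. At 0 the jaw is 8 mm above the deck and bars the logger; above about 0.16 the logger passes beneath, 0.25 to 0.4 is a good opening; about 0.13 when the jaw rests on the logger. Springs back when released: 3 N at the wing's middle to start, 5 N at 0.25, 6 N at 0.4.
- clip_wing (a point): Middle of the top of the wing, a steel plate 120 (along dock x) x 26 mm: dock x -80..40, y -77..-51, middle 17 mm above the deck at rest, outer edge leaning up; at 0.25 rad level and 8 mm above the deck, at 0.4 rad 2 mm above it. A fingertip here, and one 64 mm away on the channel's centre line at the same x and height, can move along x together: the wing is long enough for the whole push.
- clip_jaw (a point): Middle of the underside of the jaw, a round steel bar 10 mm thick and 20 mm long (dock x 60..80, y = 6) on a short arm from the hinge, over the channel. 8 mm above the deck at rest; moves with the clip.
- dock_stop (a point): Foot of the end stop's face (black block, 14 mm high), at deck height on the channel's centre line, dock x = 95, y = 0. The channel runs to it between two rails 5 mm thick and 6 mm high at y = +-22..27, x -55..105 mm; its rear end is open.
- logger: Temperature logger: a loose flat white plastic slab 70 mm (x, along the channel) x 40 mm (y) x 12 mm, 50 to 100 g, with a small dark display on top of its rear half, lying on the deck in the channel short of the jaw. Origin: centre of its underside, x towards the stop; home at dock x = 60, y = 0 mm. Slides with 2 mm play on either side.
- logger_rear (a point): Middle of the logger's rear face (35 mm behind its origin, 6 mm above the deck): push here.
- vial_a: small clear glass vial with an aluminium cap, 22 mm diameter, 45 mm tall, standing; bystander. Origin: centre of its underside.
- vial_b: a second vial like vial_a; bystander.
- carton: small paper carton 50 x 75 x 40 mm standing on the table; bystander. Origin: centre of its underside.
- amber: amber glass bottle, 60 mm diameter, 120 mm tall, at the left; bystander. Origin: centre of its underside.
- pen: marker pen lying on the table, 130 mm long, 14 mm thick; bystander. Origin: centre of its underside, x along the pen.
- dish: round steel dish, 110 mm diameter, 35 mm high, at the right; bystander. Origin: centre of its underside.
- rack: white vial rack 60 x 140 mm, 49 mm high over its vials, at the left; bystander. Origin: centre of its underside.
There are look-alikes about, which are no part of the job. There is more than one size of the logger; the job needs the largest.

How it is judged:
On the way, in this order (a step that is already met when the one before it is completed fails the run):
1. the clip is pressed open while the logger is still short of the jaw (value of joint clip above 0.15 rad and x of logger in the frame of dock below 0.03 m), for 0.1 s.
2. the logger reaches its home while the clip is still held open (value of joint clip above 0.145 rad and x of logger in the frame of dock above 0.054 m), for 0.05 s.
At the end, for the whole second after the job is handed in: The logger lies flat and at rest in the channel, within 5 mm of fully home against the end stop, and the released clip's jaw rests on top of it (clip angle 0.08 to 0.16 rad) (x of logger in the frame of dock between 0.055 and 0.065 m and y of logger in the frame of dock between -0.005 and 0.005 m and angle between the x axis of logger and the x axis of dock, either way round below 0.12 rad and height (world z) of logger between 0.017 and 0.023 m and value of joint clip between 0.08 and 0.16 rad and linear speed of logger below 0.01 m/s); the robot touches nothing.
It fails at once if the logger is lifted off the deck by more than 8 mm or tipped by more than 0.25 rad (height (world z) of logger above 0.028 m or angle between logger's own z axis and vertical above 0.25 rad).
It fails at once if a bystander is moved by more than 20 mm (distance of any of vial_a, vial_b, carton, amber, pen, dish, rack from where it was at the start of the episode above 0.02 m).
It also fails if it takes over 35 s, if anything falls off the work surface, if the arm or the gripper's body presses on something with over 40 N, if the wrist force passes 120 N, or if a joint passes its speed limit or range.

## Working session

There is one attempt and no reset: what is moved stays moved. The work goes in short steps, Python scripts to look and compute and a tool call to move; the robot and the scene stay as the last step left them, time stands still between calls to the robot, and variables do not carry over. Pictures are saved under pics/ and viewed, and the job is handed in when it is done.

Besides the shell and the picture viewer there is one more tool, called as name(argument=value, ...), one argument or row to a line, values as JSON. arm_command: Moves the arm, as the interface text tells. Its arguments: {"type":"object","properties":{"rows":{"type":"array"}},"required":["rows"]}

```bash
mkdir -p pics; python3 - <<'E'
from rig import *
import cv2
for n in("side","top"):
    cv2.imwrite(f"pics/{n}0.png",snapshot(n)[:,:,::-1])
    c=camera_info(n);print(n,c)
print(state())
E
```

```text
side {'camera_matrix': array([[516.82823676,   0.        , 313.39603891],
       [  0.        , 516.82823676, 245.02899175],
       [  0.        ,   0.        ,   1.        ]]), 'R': array([[-0.96918032, -0.24630759, -0.00469831],
       [-0.17347036,  0.69587106, -0.69690136],
       [ 0.17492151, -0.67460806, -0.71715161]]), 't': array([0.61162171, 0.17171829, 0.95097915])}
top {'camera_matrix': array([[480.72427489,   0.        , 319.44096481],
       [  0.        , 480.72427489, 237.77828007],
       [  0.        ,   0.        ,   1.        ]]), 'R': array([[ 0.02581985, -0.99954193, -0.01578844],
       [-0.98698674, -0.02298163, -0.15915091],
       [ 0.15871517,  0.01969223, -0.98712801]]), 't': array([-0.03213384,  0.61582462,  1.0100064 ])}
{'time': 0.1, 'joint_pos': array([ 1.08439564,  0.33280603, -0.06470996,  1.46089052,  0.02159758,
        1.34990474, -0.08848921]), 'dq': array([ 0.00042617, -0.00106646,  0.00049339, -0.0014109 ,  0.00060376,
       -0.00239513,  0.00052451]), 'joint_efforts': array([ 9.95514274e-04, -6.24547863e+01,  2.41529202e-02, -3.90718281e+01,
       -6.15684455e-02,  3.65358603e-02,  6.34355979e-05]), 'eef_pos': array([ 0.2794328 , -0.5586471 ,  0.22181933]), 'orientation': array([-3.14028060e+00,  5.53454571e-05,  4.63840312e-01]), 'ft_force': array([ 0.76467269, -0.48879068, -0.41382001]), 'torque': array([-0.01786909, -0.00875807, -0.02583259]), 'width': 0.08703802284256609}
```

View pics/side0.png

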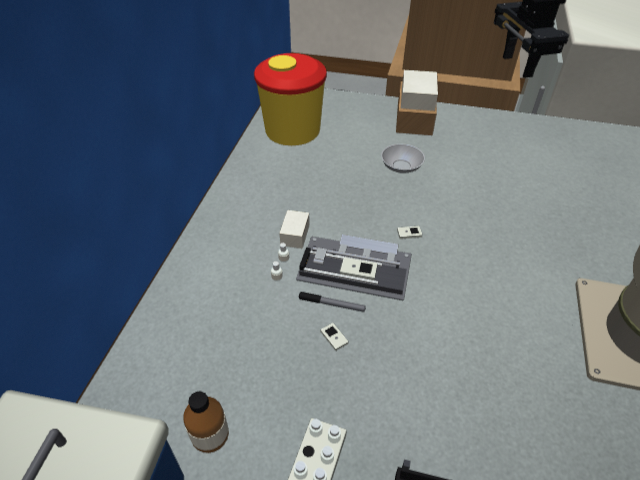

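View pics/top0.png

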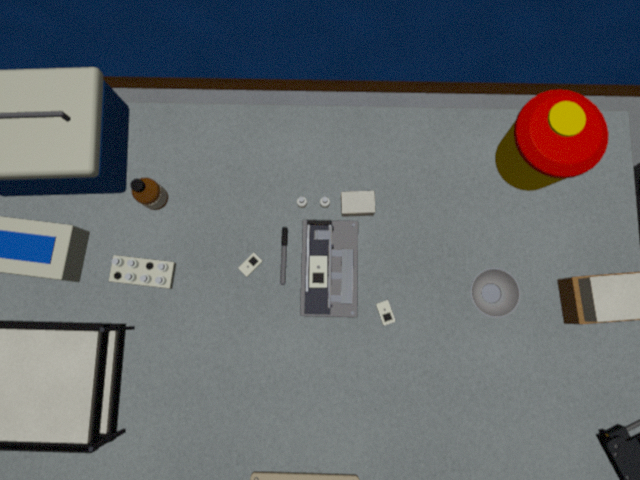

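Candidates for the logger: in the channel at top (317,272), loose slab at top (250,264), and loose slab at top (386,313). The one lying in the dock channel is the one described; I'll check that and its size in a close crop.

```bash
cat > h.py <<'E'
import numpy as np,cv2
from rig import *
def ray(n,uv,z):
    c=camera_info(n);K,R,t=c["camera_matrix"],c["R"],c["t"]
    d=R.T@np.linalg.inv(K)@np.array([uv[0],uv[1],1.]);o=-R.T@t
    return o+d*(z-o[2])/d[2]
def proj(n,X):
    c=camera_info(n);p=c["camera_matrix"]@(c["R"]@np.array(X)+c["t"]);return p[:2]/p[2]
E
python3 - <<'E'
import cv2
a=cv2.imread("pics/top0.png")[205:330,230:410]
b=cv2.imread("pics/side0.png")[220:310,285:425]
cv2.imwrite("pics/ct.png",cv2.resize(a,None,fx=4.4,fy=4.4,interpolation=2))
cv2.imwrite("pics/cs.png",cv2.resize(b,None,fx=5.5,fy=5.5,interpolation=2))
E
```

```text
(no output)
```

View pics/ct.png

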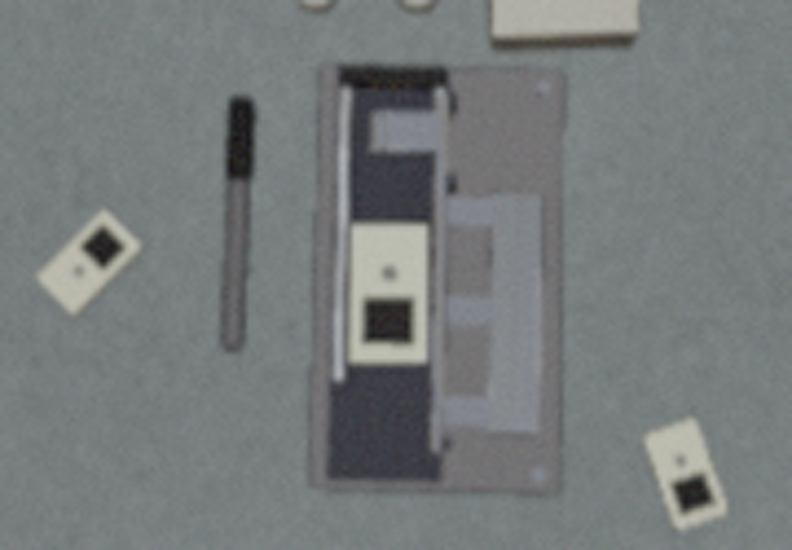

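View pics/cs.png

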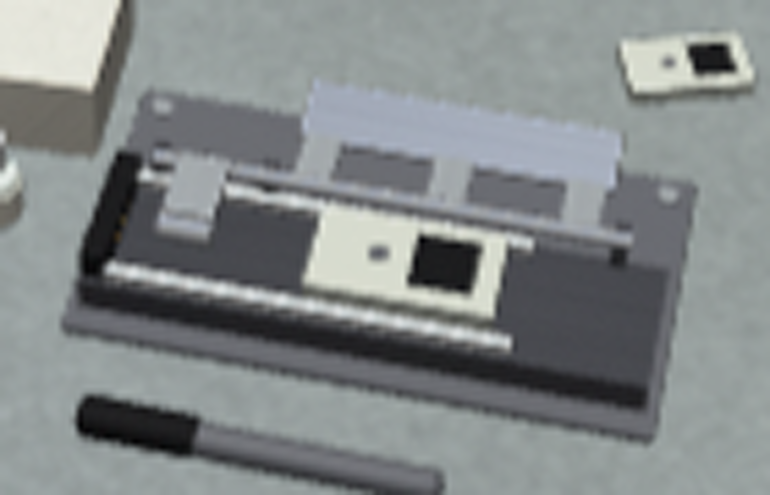

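The crop shows the logger in the channel (top ≈ (318,272), the largest slab, display at its rear), jaw at (321,235), stop at (319,222), wing at (347,276). The other two slabs are smaller and lie on the table. Now measuring.

```bash
python3 - <<'E'
from h import *
def mask_rect(im,lo,hi,box,close=9):
    x0,y0,x1,y1=box
    m=cv2.inRange(cv2.cvtColor(im,cv2.COLOR_BGR2HSV),lo,hi)
    k=np.zeros_like(m);k[y0:y1,x0:x1]=m[y0:y1,x0:x1]
    k=cv2.morphologyEx(k,cv2.MORPH_CLOSE,np.ones((close,close)))
    c=max(cv2.findContours(k,0,1)[0],key=cv2.contourArea);return c
t=cv2.imread("pics/top0.png");s=cv2.imread("pics/side0.png")
h=cv2.cvtColor(t,cv2.COLOR_BGR2HSV)
print(h[262,318],h[240,312],h[215+30,308],h[300,345],h[300,380],t[262,318])
c=mask_rect(t,(15,15,150),(50,90,255),(295,215,360,320))
P=np.array([ray("top",p[0],.032)[:2] for p in c],np.float32)
r=cv2.minAreaRect(P);print("logger top",r,cv2.boundingRect(c))
# plate corners
cr=np.array([[318,66],[566,68],[559,493],[310,488]])/4.4+[230,205]
W=np.array([ray("top",p,.006)[:2] for p in cr]);print("plate",W,np.linalg.norm(W-np.roll(W,-1,0),axis=1),W.mean(0))
cs=np.array([[145,92],[697,183],[652,440],[63,330]])/5.5+[285,220]
V=np.array([ray("side",p,.006)[:2] for p in cs]);print("plate side",V,np.linalg.norm(V-np.roll(V,-1,0),axis=1),V.mean(0))
ls=np.array([[322,207],[508,237],[497,318],[304,286]])/5.5+[285,220]
V=np.array([ray("side",p,.032)[:2] for p in ls]);print("logger side",V,np.linalg.norm(V-np.roll(V,-1,0),axis=1),V.mean(0))
# wing corners top view crop
for n,p,z in(("wing inner far",(495,196),.03),("wing outer far",(541,196),.042),("wing outer near",(541,432),.042),("stop face L",(340,87),.034),("stop face R",(445,87),.034),("deck nearL",(328,478),.02),("deck nearR",(440,480),.02)):
    print(n,ray("top",np.array(p)/4.4+[230,205],z))
E
```

```text
[ 30  15 186] [113  48  69] [102  16 164] [103  16 140] [ 87  18 129] [175 186 186]
logger top ((0.5447341799736023, -0.014345934614539146), (0.06657961010932922, 0.03751689940690994), 1.3552976846694946) (309, 256, 18, 31)
plate [[ 0.66399447  0.02456698]
 [ 0.66587477 -0.10539873]
 [ 0.4461802  -0.10467859]
 [ 0.44541589  0.0217477 ]] [0.12997932 0.21969575 0.1264286  0.21859675] [ 0.55536633 -0.04094066]
plate side [[ 0.66154303 -0.10195658]
 [ 0.44280761 -0.10527032]
 [ 0.44352911  0.0238981 ]
 [ 0.65993923  0.02536767]] [0.21876053 0.12917044 0.2164151  0.12733435] [ 0.55195475 -0.03949028]
logger side [[ 0.5762896  -0.03418532]
 [ 0.50712401 -0.03601922]
 [ 0.50458906  0.00350716]
 [ 0.57455782  0.00537009]] [0.0691899  0.03960758 0.06999355 0.0395933 ] [ 0.54064012 -0.01533182]
wing inner far [ 0.59408894 -0.06878439  0.03      ]
wing outer far [ 0.59299173 -0.09148567  0.042     ]
wing outer near [ 0.47567797 -0.09321506  0.042     ]
stop face L [0.64778605 0.01138447 0.034     ]
stop face R [ 0.64900955 -0.0421741   0.034     ]
deck nearL [0.45064067 0.01209886 0.02      ]
deck nearR [ 0.45109883 -0.04412703  0.02      ]
```

arm_command(
  rows=[
    {"rz": 1, "hand": 49},
    {"rz": 1, "hand": 49},
    {"rz": 1, "hand": 49},
    {"rz": 1, "hand": 49},
    {"rz": 1, "hand": 49},
    {"rz": 0.2, "hand": 49},
    {"hand": 49},
  ],
)

```text
validation failed for argument at $.ro...
```

arm_command(
  rows=[
    {"tx": 0, "ty": 0, "tz": 0, "rx": 0, "ry": 0, "rz": 1, "hand": 49},
    {"tx": 0, "ty": 0, "tz": 0, "rx": 0, "ry": 0, "rz": 1, "hand": 49},
    {"tx": 0, "ty": 0, "tz": 0, "rx": 0, "ry": 0, "rz": 1, "hand": 49},
    {"tx": 0, "ty": 0, "tz": 0, "rx": 0, "ry": 0, "rz": 1, "hand": 49},
    {"tx": 0, "ty": 0, "tz": 0, "rx": 0, "ry": 0, "rz": 1, "hand": 49},
    {"tx": 0, "ty": 0, "tz": 0, "rx": 0, "ry": 0, "rz": 0.2, "hand": 49},
    {"tx": 0, "ty": 0, "tz": 0, "rx": 0, "ry": 0, "rz": 0, "hand": 49},
  ],
)

```text
time: 0.98
eef_pos: [0.2796, -0.5589, 0.2223]
orientation: [-3.141, 0.0, 0.012]
ft_force: [-0.5, 0.1, -0.4]
width: 0.0487
```

arm_command(
  rows=[
    {"tx": 0.39, "ty": -0.9, "tz": 0, "rx": 0, "ry": 0, "rz": 0, "hand": 49},
    {"tx": 0.39, "ty": -0.9, "tz": 0, "rx": 0, "ry": 0, "rz": 0, "hand": 49},
    {"tx": 0.39, "ty": -0.9, "tz": 0, "rx": 0, "ry": 0, "rz": 0, "hand": 49},
    {"tx": 0.39, "ty": -0.9, "tz": 0, "rx": 0, "ry": 0, "rz": 0, "hand": 49},
    {"tx": 0.39, "ty": -0.9, "tz": 0, "rx": 0, "ry": 0, "rz": 0, "hand": 49},
    {"tx": 0.39, "ty": -0.9, "tz": 0, "rx": 0, "ry": 0, "rz": 0, "hand": 49},
    {"tx": 0.39, "ty": -0.9, "tz": 0, "rx": 0, "ry": 0, "rz": 0, "hand": 49},
    {"tx": 0.39, "ty": -0.9, "tz": 0, "rx": 0, "ry": 0, "rz": 0, "hand": 49},
    {"tx": 0.39, "ty": -0.9, "tz": 0, "rx": 0, "ry": 0, "rz": 0, "hand": 49},
    {"tx": 0.39, "ty": -0.9, "tz": 0, "rx": 0, "ry": 0, "rz": 0, "hand": 49},
    {"tx": 0.39, "ty": -0.9, "tz": 0, "rx": 0, "ry": 0, "rz": 0, "hand": 49},
    {"tx": 0.39, "ty": -0.9, "tz": 0, "rx": 0, "ry": 0, "rz": 0, "hand": 49},
    {"tx": 0.39, "ty": -0.9, "tz": 0, "rx": 0, "ry": 0, "rz": 0, "hand": 49},
    {"tx": 0.39, "ty": -0.9, "tz": 0, "rx": 0, "ry": 0, "rz": 0, "hand": 49},
    {"tx": 0, "ty": 0, "tz": 0, "rx": 0, "ry": 0, "rz": 0, "hand": 49},
  ],
)

```text
time: 2.85
eef_pos: [0.4936, -0.0496, 0.2226]
orientation: [-3.141, -0.0, 0.017]
ft_force: [-0.6, -0.6, -0.7]
width: 0.0489
```

arm_command(
  rows=[
    {"tx": -0.05, "ty": -0.03, "tz": 0.8, "rx": 0, "ry": 0, "rz": 0.05, "hand": 49},
    {"tx": 0, "ty": 0, "tz": 0.8, "rx": 0, "ry": 0, "rz": 0, "hand": 49},
    {"tx": 0, "ty": 0, "tz": 0.8, "rx": 0, "ry": 0, "rz": 0, "hand": 49},
    {"tx": 0, "ty": 0, "tz": 0.8, "rx": 0, "ry": 0, "rz": 0, "hand": 49},
    {"tx": 0, "ty": 0, "tz": 0.8, "rx": 0, "ry": 0, "rz": 0, "hand": 49},
    {"tx": 0, "ty": 0, "tz": 0, "rx": 0, "ry": 0, "rz": 0, "hand": 49},
  ],
)

```text
time: 3.6
eef_pos: [0.489, -0.0524, 0.0608]
orientation: [-3.141, 0.004, 0.006]
ft_force: [-0.2, -0.3, 0.4]
width: 0.049
```

```bash
python3 - <<'E'
from h import *
print(state()["eef_pos"],state()["ft_force"])
s=snapshot("side")[:,:,::-1];cv2.imwrite("pics/s1.png",cv2.resize(s[200:320,270:430],None,fx=5,fy=5,interpolation=2))
E
```

```text
[ 0.4890268  -0.05241497  0.06080639] [-0.22611886 -0.29341552  0.37906318]
```

View pics/s1.png

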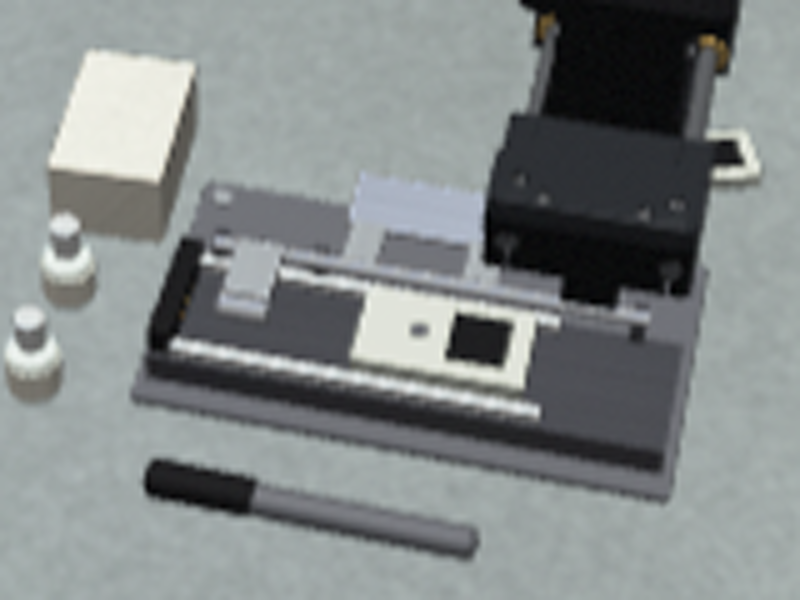

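arm_command(
  rows=[
    {"tx": 0.05, "ty": -0.11, "tz": 0, "rx": 0, "ry": 0, "rz": 0, "hand": 49},
    {"tx": 0, "ty": 0, "tz": 0.2, "rx": 0, "ry": 0, "rz": 0, "hand": 49},
    {"tx": 0, "ty": 0, "tz": 0, "rx": 0, "ry": 0, "rz": 0, "hand": 49},
  ],
)

```text
time: 4.03
eef_pos: [0.4928, -0.0473, 0.0544]
orientation: [3.141, 0.0, 0.006]
ft_force: [0.8, 0.0, -0.2]
width: 0.0491
```

```bash
python3 - <<'E'
from h import *
p=state()["eef_pos"];print(p,state()["ft_force"],state()["orientation"])
for n,(x,y,k) in {"side":(270,200,5),"top":(250,190,5)}.items():
    s=snapshot(n)[:,:,::-1].copy();c=cv2.resize(s[y:y+120,x:x+150],None,fx=k,fy=k,interpolation=2)
    for dy,w in((.032,0),(-.032,0)):
      for ex in(-.0095,.0095):
        for ey in(-.0075,.0075):
          q=proj(n,p+[ex,dy+ey,0]);cv2.circle(c,tuple(int((q[i]-(x,y)[i]+.5)*k) for i in(0,1)),3,(0,0,255),-1)
    cv2.imwrite(f"pics/{n}2.png",c)
E
```

```text
[ 0.49276576 -0.04725885  0.05440041] [ 0.77876754  0.02101061 -0.15318389] [3.14144464e+00 2.16325835e-04 5.84712289e-03]
```

View pics/side2.png

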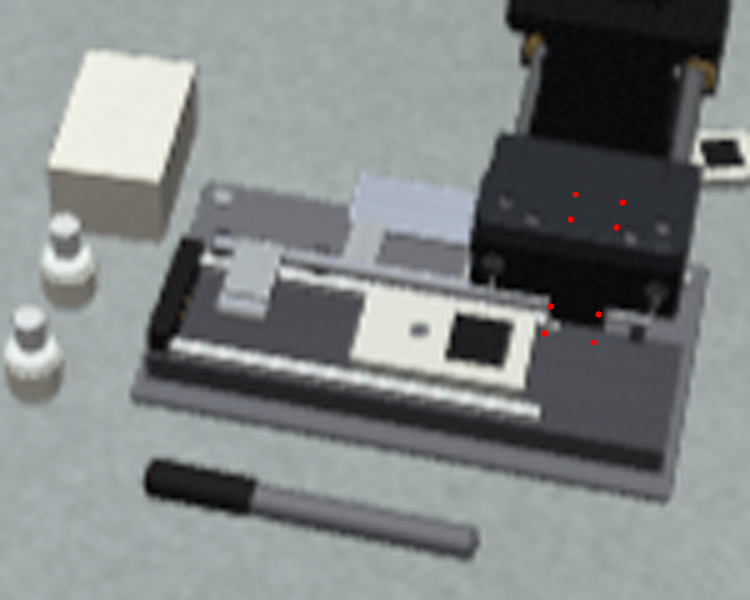

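View pics/top2.png

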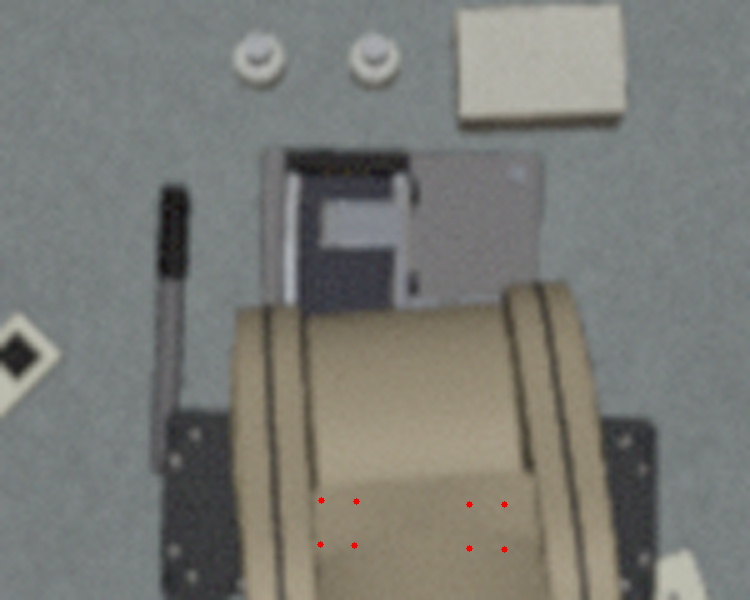

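arm_command(
  rows=[
    {"tx": -0.08, "ty": 0, "tz": 0, "rx": 0, "ry": 0, "rz": 0, "hand": 53},
    {"tx": 0, "ty": 0, "tz": 0.2, "rx": 0, "ry": 0, "rz": 0, "hand": 53},
    {"tx": 0, "ty": 0, "tz": 0.2, "rx": 0, "ry": 0, "rz": 0, "hand": 53},
    {"tx": 0, "ty": 0, "tz": 0.1, "rx": 0, "ry": 0, "rz": 0, "hand": 53},
    {"tx": 0, "ty": 0, "tz": 0, "rx": 0, "ry": 0, "rz": 0, "hand": 53},
  ],
)

```text
time: 4.75
eef_pos: [0.4894, -0.0473, 0.0342]
orientation: [3.142, 0.001, 0.005]
ft_force: [-2.8, 0.2, 2.4]
width: 0.0528
```

arm_command(
  rows=[
    {"tx": 0, "ty": 0, "tz": 0.1, "rx": 0, "ry": 0, "rz": 0, "hand": 53},
    {"tx": 0, "ty": 0, "tz": 0.1, "rx": 0, "ry": 0, "rz": 0, "hand": 53},
    {"tx": 0, "ty": 0, "tz": 0, "rx": 0, "ry": 0, "rz": 0, "hand": 53},
    {"tx": 0, "ty": 0, "tz": 0, "rx": 0, "ry": 0, "rz": 0, "hand": 53},
  ],
)

```text
time: 5.25
eef_pos: [0.4898, -0.0466, 0.0266]
orientation: [-3.141, -0.0, 0.006]
ft_force: [-2.8, 2.2, 6.4]
width: 0.0532
```

```bash
python3 - <<'E'
from h import *
p=state()["eef_pos"];print(p,state()["ft_force"],state()["torque"])
s=snapshot("side")[:,:,::-1].copy();cv2.imwrite("pics/s3.png",cv2.resize(s[200:320,270:430],None,fx=5,fy=5,interpolation=2))
E
```

```text
[ 0.48982476 -0.04659915  0.02662971] [-2.83707854  2.23385188  6.38300416] [ 0.45236545  0.75750137 -0.1046385 ]
```

View pics/s3.png

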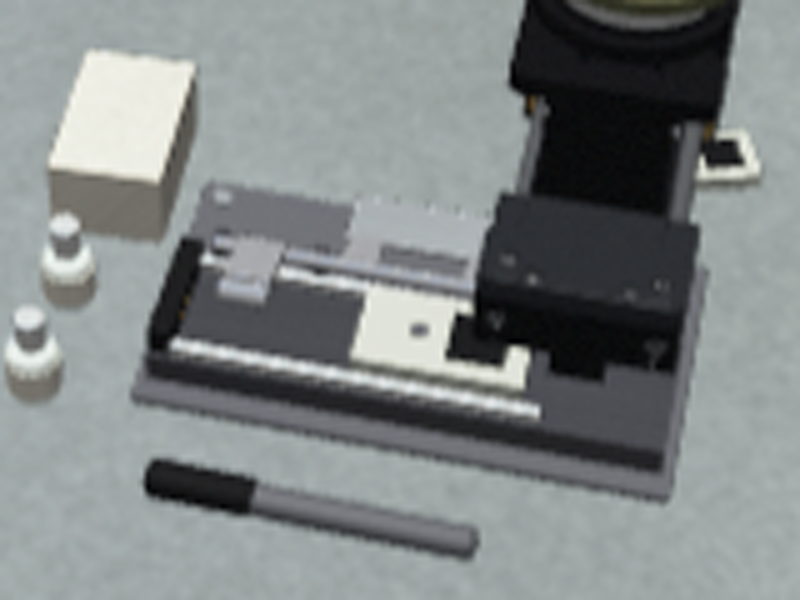

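The wing is down and level, the jaw at (250,285) in the crop is raised, the logger has not moved, and the fingertip at (575,365) stands behind it. Now the push.

arm_command(
  rows=[
    {"tx": 0.1, "ty": 0, "tz": 0, "rx": 0, "ry": 0, "rz": 0, "hand": 53},
    {"tx": 0.125, "ty": 0, "tz": 0, "rx": 0, "ry": 0, "rz": 0, "hand": 53},
    {"tx": 0.125, "ty": 0, "tz": 0, "rx": 0, "ry": 0, "rz": 0, "hand": 53},
    {"tx": 0.125, "ty": 0, "tz": 0, "rx": 0, "ry": 0, "rz": 0, "hand": 53},
    {"tx": 0.125, "ty": 0, "tz": 0, "rx": 0, "ry": 0, "rz": 0, "hand": 53},
    {"tx": 0, "ty": 0, "tz": 0, "rx": 0, "ry": 0, "rz": 0, "hand": 53},
  ],
)

```text
time: 6.05
eef_pos: [0.5137, -0.0473, 0.0265]
orientation: [3.141, 0.0, 0.005]
ft_force: [-2.6, -0.4, 5.6]
width: 0.0532
```

```bash
python3 - <<'E'
from h import *
p=state()["eef_pos"];print(p,state()["ft_force"],state()["torque"])
s=snapshot("side")[:,:,::-1].copy();cv2.imwrite("pics/s4.png",cv2.resize(s[200:320,270:430],None,fx=5,fy=5,interpolation=2))
E
```

```text
[ 0.51374783 -0.04733356  0.02648402] [-2.58709909 -0.42995358  5.62483259] [-0.24886975  0.66669709 -0.07431188]
```

View pics/s4.png

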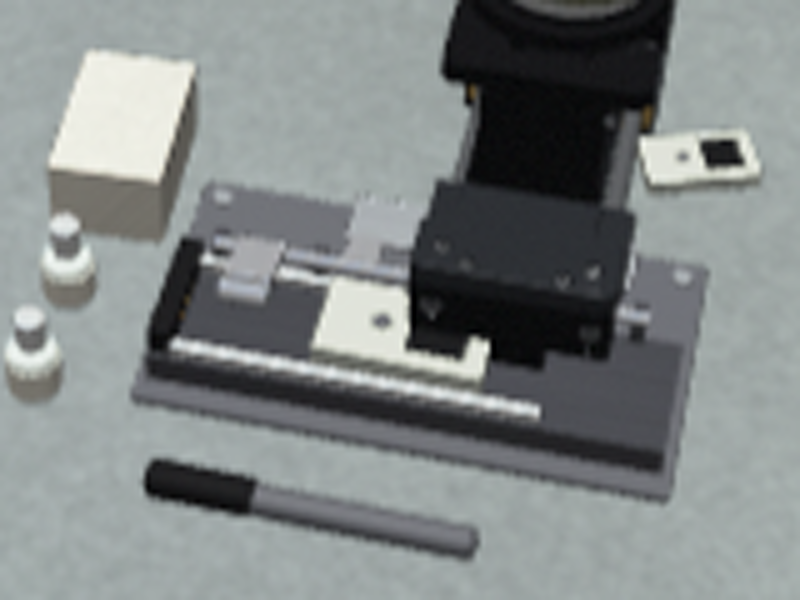

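The logger is sliding flat in the channel (front-left corner now at (312,345)), and the jaw is still up. Continuing.

arm_command(
  rows=[
    {"tx": 0.12, "ty": 0, "tz": 0, "rx": 0, "ry": 0, "rz": 0, "hand": 53},
    {"tx": 0.12, "ty": 0, "tz": 0, "rx": 0, "ry": 0, "rz": 0, "hand": 53},
    {"tx": 0.12, "ty": 0, "tz": 0, "rx": 0, "ry": 0, "rz": 0, "hand": 53},
    {"tx": 0.12, "ty": 0, "tz": 0, "rx": 0, "ry": 0, "rz": 0, "hand": 53},
    {"tx": 0.12, "ty": 0, "tz": 0, "rx": 0, "ry": 0, "rz": 0, "hand": 53},
    {"tx": 0.12, "ty": 0, "tz": 0, "rx": 0, "ry": 0, "rz": 0, "hand": 53},
    {"tx": 0.12, "ty": 0, "tz": 0, "rx": 0, "ry": 0, "rz": 0, "hand": 53},
    {"tx": 0.12, "ty": 0, "tz": 0, "rx": 0, "ry": 0, "rz": 0, "hand": 53},
    {"tx": 0, "ty": 0, "tz": 0, "rx": 0, "ry": 0, "rz": 0, "hand": 53},
  ],
)

```text
time: 7.22
eef_pos: [0.5521, -0.0471, 0.0265]
orientation: [3.141, 0.0, 0.006]
ft_force: [-3.3, -0.3, 5.7]
width: 0.0532
```

```bash
python3 - <<'E'
from h import *
p=state()["eef_pos"];print(p,state()["ft_force"],state()["torque"])
s=snapshot("side")[:,:,::-1].copy();cv2.imwrite("pics/s5.png",cv2.resize(s[200:320,270:430],None,fx=5,fy=5,interpolation=2))
E
```

```text
[ 0.55213531 -0.04710209  0.02647181] [-3.25081073 -0.34645405  5.67751398] [-0.25865797  0.65844148 -0.1397358 ]
```

View pics/s5.png

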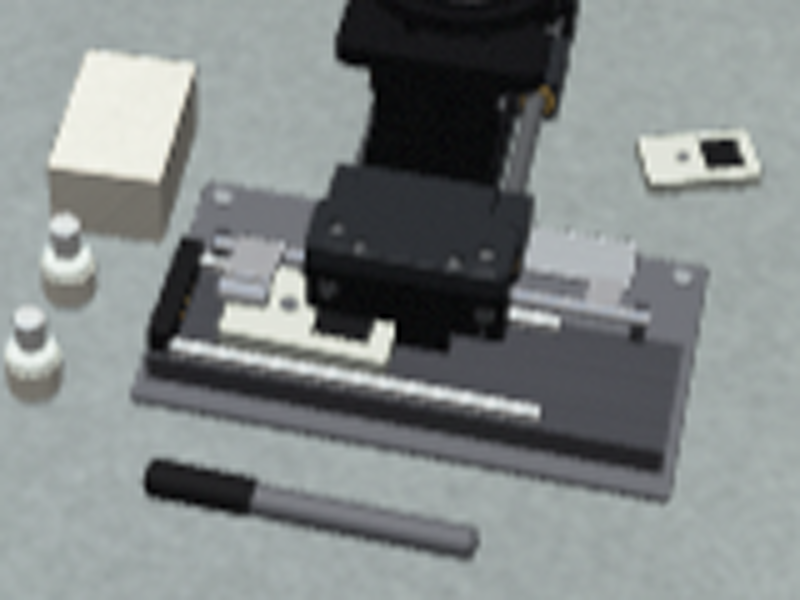

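The logger is under the raised jaw, with its front at (220,325) about 17 mm short of the stop. Continuing gently.

arm_command(
  rows=[
    {"tx": 0.1, "ty": 0, "tz": 0, "rx": 0, "ry": 0, "rz": 0, "hand": 53},
    {"tx": 0.1, "ty": 0, "tz": 0, "rx": 0, "ry": 0, "rz": 0, "hand": 53},
    {"tx": 0.1, "ty": 0, "tz": 0, "rx": 0, "ry": 0, "rz": 0, "hand": 53},
    {"tx": 0.06, "ty": 0, "tz": 0, "rx": 0, "ry": 0, "rz": 0, "hand": 53},
    {"tx": 0, "ty": 0, "tz": 0, "rx": 0, "ry": 0, "rz": 0, "hand": 53},
  ],
)

```text
time: 7.9
eef_pos: [0.5662, -0.047, 0.0264]
orientation: [3.141, 0.001, 0.005]
ft_force: [-3.5, -0.3, 5.5]
width: 0.0526
```

arm_command(
  rows=[
    {"tx": 0.05, "ty": 0, "tz": 0, "rx": 0, "ry": 0, "rz": 0, "hand": 53},
    {"tx": 0, "ty": 0, "tz": 0, "rx": 0, "ry": 0, "rz": 0, "hand": 53},
  ],
)

```text
time: 8.15
eef_pos: [0.5681, -0.047, 0.0264]
orientation: [3.141, 0.001, 0.005]
ft_force: [-4.3, -0.1, 6.8]
width: 0.0529
```

arm_command(
  rows=[
    {"tx": 0.04, "ty": 0, "tz": 0, "rx": 0, "ry": 0, "rz": 0, "hand": 53},
    {"tx": 0, "ty": 0, "tz": 0, "rx": 0, "ry": 0, "rz": 0, "hand": 53},
  ],
)

```text
time: 8.4
eef_pos: [0.5692, -0.0471, 0.0263]
orientation: [3.141, 0.002, 0.006]
ft_force: [-6.9, -0.1, 7.0]
width: 0.0529
```

```bash
python3 - <<'E'
from h import *
p=state()["eef_pos"];print(p,state()["ft_force"],state()["torque"])
s=snapshot("side")[:,:,::-1].copy();cv2.imwrite("pics/s6.png",cv2.resize(s[200:320,270:430],None,fx=5,fy=5,interpolation=2))
E
```

```text
[ 0.56917386 -0.04705707  0.02633436] [-6.9490742  -0.13732504  7.04356437] [-0.20437306  1.4924108   0.09035303]
```

View pics/s6.png

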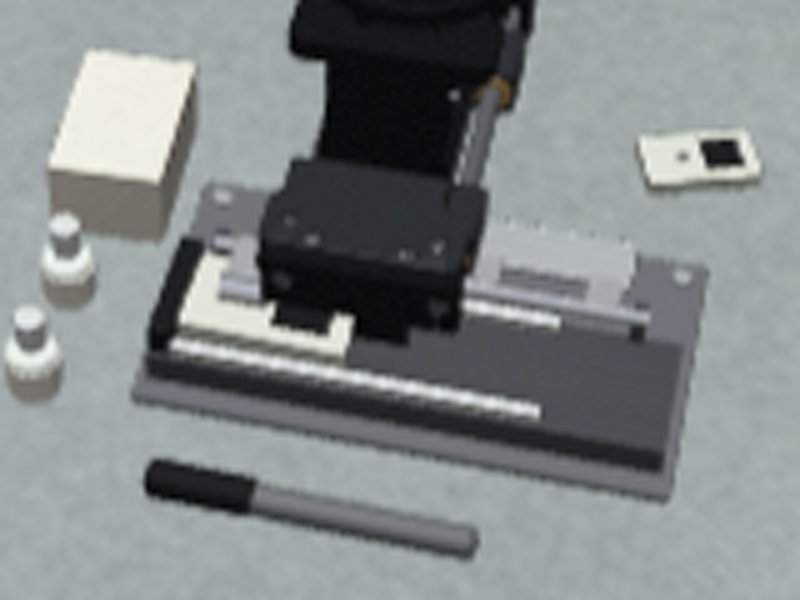

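Force is rising at the expected x, and the front edge meets the stop at (178,325). One small confirming nudge.

arm_command(
  rows=[
    {"tx": 0.05, "ty": 0, "tz": 0, "rx": 0, "ry": 0, "rz": 0, "hand": 53},
    {"tx": 0, "ty": 0, "tz": 0, "rx": 0, "ry": 0, "rz": 0, "hand": 53},
  ],
)

```text
time: 8.7
eef_pos: [0.5695, -0.047, 0.0261]
orientation: [3.141, 0.006, 0.006]
ft_force: [-14.7, -0.9, 14.5]
width: 0.0527
```

The logger is firmly home (Fx -15 N, no further travel). I'll back off the rear face first, then lift so that the wing rises.

arm_command(
  rows=[
    {"tx": -0.08, "ty": 0, "tz": 0, "rx": 0, "ry": 0, "rz": 0, "hand": 53},
    {"tx": -0.1, "ty": 0, "tz": 0, "rx": 0, "ry": 0, "rz": 0, "hand": 53},
    {"tx": 0, "ty": 0, "tz": 0, "rx": 0, "ry": 0, "rz": 0, "hand": 53},
  ],
)

```text
time: 9.07
eef_pos: [0.5666, -0.0469, 0.0275]
orientation: [3.141, -0.004, 0.006]
ft_force: [2.3, -0.1, 4.9]
width: 0.053
```

arm_command(
  rows=[
    {"tx": 0, "ty": 0, "tz": -0.1, "rx": 0, "ry": 0, "rz": 0, "hand": 53},
    {"tx": 0, "ty": 0, "tz": -0.1, "rx": 0, "ry": 0, "rz": 0, "hand": 53},
    {"tx": 0, "ty": 0, "tz": -0.1, "rx": 0, "ry": 0, "rz": 0, "hand": 53},
    {"tx": 0, "ty": 0, "tz": -0.1, "rx": 0, "ry": 0, "rz": 0, "hand": 53},
    {"tx": 0, "ty": 0, "tz": -0.3, "rx": 0, "ry": 0, "rz": 0, "hand": 53},
    {"tx": -0.2, "ty": 0, "tz": -0.7, "rx": 0, "ry": 0, "rz": 0, "hand": 53},
    {"tx": -0.5, "ty": 0, "tz": -0.7, "rx": 0, "ry": 0, "rz": 0, "hand": 53},
    {"tx": -0.5, "ty": 0.6, "tz": -0.7, "rx": 0, "ry": 0, "rz": 0, "hand": 53},
    {"tx": -0.5, "ty": 0.9, "tz": -0.7, "rx": 0, "ry": 0, "rz": 0, "hand": 53},
    {"tx": -0.2, "ty": 0.9, "tz": -0.5, "rx": 0, "ry": 0, "rz": 0, "hand": 53},
    {"tx": 0, "ty": 0.9, "tz": 0, "rx": 0, "ry": 0, "rz": 0, "hand": 53},
    {"tx": 0, "ty": 0.9, "tz": 0, "rx": 0, "ry": 0, "rz": 0, "hand": 53},
    {"tx": 0, "ty": 0.9, "tz": 0, "rx": 0, "ry": 0, "rz": 0, "hand": 53},
    {"tx": 0, "ty": 0.9, "tz": 0, "rx": 0, "ry": 0, "rz": 0, "hand": 53},
    {"tx": 0, "ty": 0, "tz": 0, "rx": 0, "ry": 0, "rz": 0, "hand": 53},
    {"tx": 0, "ty": 0, "tz": 0, "rx": 0, "ry": 0, "rz": 0, "hand": 53},
  ],
)

```text
time: 11.08
eef_pos: [0.4905, -0.2864, 0.1869]
orientation: [-3.141, -0.0, 0.006]
ft_force: [0.6, -0.1, -0.3]
width: 0.0534
```

```bash
python3 - <<'E'
from h import *
p=state()["eef_pos"];print(p,state()["ft_force"],state()["time"])
s=snapshot("side")[:,:,::-1].copy();cv2.imwrite("pics/s7.png",cv2.resize(s[200:320,270:430],None,fx=5,fy=5,interpolation=2))
s=snapshot("top")[:,:,::-1].copy();cv2.imwrite("pics/t7.png",s);cv2.imwrite("pics/t7c.png",cv2.resize(s[190:330,270:400],None,fx=4.2,fy=4.2,interpolation=2))
E
```

```text
[ 0.49049504 -0.28640902  0.18694705] [ 0.63139633 -0.12199087 -0.2851721 ] 11.075
```

View pics/s7.png

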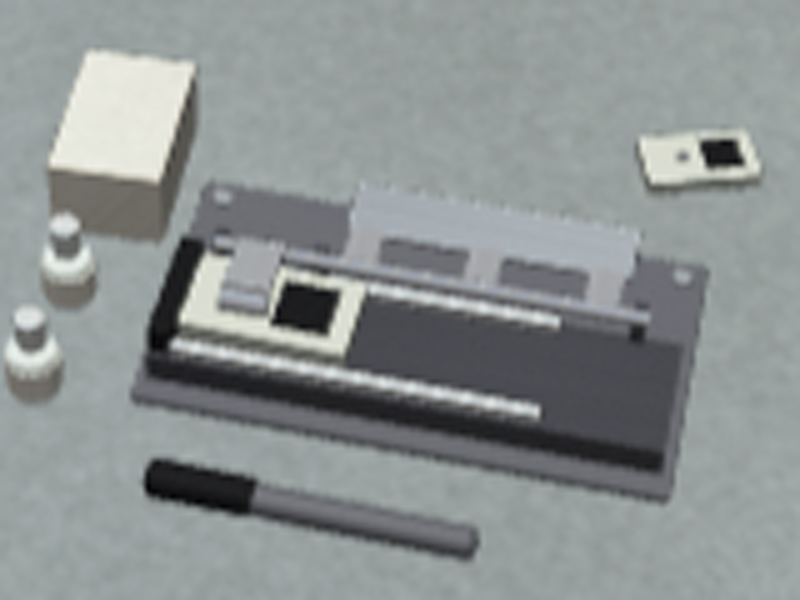

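View pics/t7c.png

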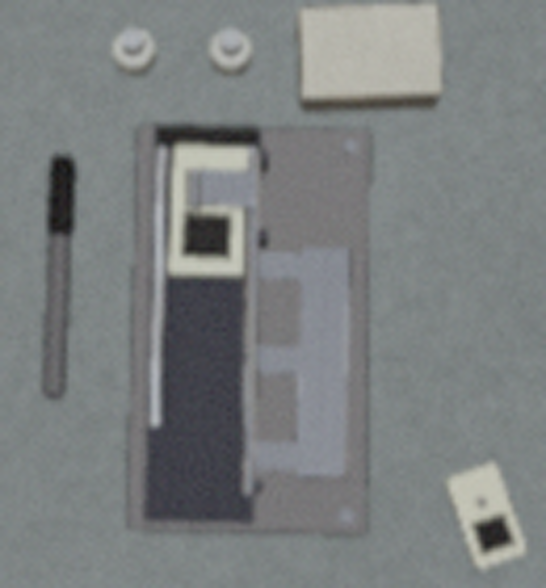

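The logger lies flat against the stop (top crop front edge (212,145), rear (205,275)), and the jaw rests on it at (222,187). The bystanders are where they were and the arm is clear.

```bash
python3 - <<'E'
from h import *
r=np.array([205,275])/4.2+[270,190];f=np.array([212,145])/4.2+[270,190]
a,b=ray("top",r,.032),ray("top",f,.032);print(a,b,(a+b)[:2]/2-[.554,-.0155])
sign_off()
E
```

```text
[ 0.5792506  -0.01628486  0.032     ] [ 0.64940999 -0.01820793  0.032     ] [ 0.06033029 -0.0017464 ]
the job is handed in; nothing more can be done
```

I pressed the wing down with one fingertip and pushed the logger along the channel, under the raised jaw, with the other. It stopped against the end stop at about 15 N with no further travel. I then backed off its rear face, let the wing rise and moved the arm well clear. The job was handed in after about 11 s of the 35 s allowed.

- **Logger position:** the last pictures put it at about dock x = 60 mm, y = -2 mm. Its measured length was 70 mm, which matches the given size, and it looked flat against the stop.
- **Clip:** the jaw is resting on the logger. I judged this by eye and did not measure the clip angle.
- **Surroundings:** the nearby vials, carton and pen look unmoved by eye. I did not re-check the amber bottle, dish and rack, but the arm touched nothing away from the dock. The force reading is back to zero.
- **Disagreements between checks:** the two cameras differed by 2 to 4 mm on positions. The arm drifted a few mm on the way down, and I corrected that before making contact.

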